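# Turn the griddle plate ribs up and refit it in the contact grill

## Robot

A 7-joint arm with a two-finger parallel gripper is mounted at the origin on the work surface. World frame = base frame: x ahead of the robot, y to its left, z up, the work surface at z = 0. Lengths are in mm, angles in rad, forces in N, time in s.
With the tool pointing down it reaches from about 425 to 825 mm from the base axis. Payload 3.6 kg.
Tool frame: the origin (TCP) lies midway between the tips of the shut fingers; the grasp point (between the pads) lies 19 mm behind it; z points along the fingers, y is the direction in which the jaws open and shut (so a half turn about z gives the same grasp; the last joint's range is limited). The gripper opens to 93 mm and grips with 3 to 60 N. Pads are 15 mm wide; open, the fingers measure 128 mm over their backs; the gripper's body (75 mm by 188 mm) begins 65 mm behind the grasp point.
Start: joints at [-1.21, 0.615, -0.013, 1.423, 0.008, 1.103, -0.04], TCP at [245.162, 601.961, 218.64] pointing down, gripper open.
Joint ranges: [-3.12, 3.12], [-0.3, 2.06], [-1.34, 1.32], [0.26, 2.42], [-1.36, 4.5], [0.01, 1.98], [-2.84, 2.84]. Speed limits (rad/s): [2.79, 2.79, 3.14, 3.14, 3.14, 3.14, 3.14].

## Interface

Orientations are given as [roll, pitch, yaw] about the fixed x, y, z axes, in that order (R = Rz(yaw) Ry(pitch) Rx(roll)).
In Python, from workcell import readout, vision, order gives the robot as it stands.
- The arm moves only by the tool send_rows, never from a script. Its argument "plan" is a list of rows, each an object with "linear": the shift along the tool's x, y, z in cm, a list of three; "twist": the turn about the tool's z in degrees. In form: [{"linear": [tx, ty, tz], "twist": twist}, ...]. A call has 1 to 5 rows; each row shifts and turns the commanded pose from where the row before left it, along the tool's axes as they then stand; what a row does not reach is not made up. A row lasts 1/12 s, in which the tool goes at most 41.7 mm and 7.16 degrees, less where a joint would pass 70% of its speed; a pose out of reach is approached as far as the arm can. A call is refused whole if a number of a shift passes 4.17 or a number of a turn 7.16, either way. A call with a gripper value outside its range is refused whole. "gripper" is the closure, from 0 (fully open) to 1 (shut), set as the call begins (left out, the last holds). The fingers move at their own pace and stop on an object; "grip_force" is the grip in N (left out, the last holds). Time passes only in rows, so rows that do not move let the fingers close. It gives the time, the measured TCP pose, the force and the opening at its end, in the units of the state.
- readout.sense(): the state, without advancing time (a new reading comes with each control period).
- vision.snapshot(name): name is "scene" or "top"; returns a dict with "frame" (400x640x3 uint8, red, green, blue), "z_map" (400x640 float32, mm along the optical axis (not along the pixel's ray), 0 where there is no reading), "K" (3x3 intrinsics, pixels), "extrinsics" (4x4, takes a point from camera to world coordinates). Camera axes: x right, y down, z forward; pixel columns grow to the right and rows downward; lengths in mm; the calibration is good to about 2 mm. A picture is of the moment at which its call begins.
- order.job_done(): hands the job in, once; it reports no verdict.
The state is a dict: "clock": time; "joint_positions": joint angles; "qd": joint speeds; "joint_efforts": joint torques, N m; "ee_pos": TCP position; "tcp_rot": TCP orientation; "contact_force": force on the tool from outside, world axes, zero at the start; "ft_torque": the same for the moment, N m; "width": opening from 0.0 (shut) to 1.0 (fully open).
Only numpy, scipy, OpenCV 4.12 (cv2) and the standard library are available. Lean on these libraries where they do the work, as an engineer would, in place of code of your own. Each camera call takes 0.05 s, during which the arm holds its last target. There are 200 camera calls.

## Task

The washed griddle plate is lying smooth side up on the draining rack. Turn it over and fit it back into the grill under the half-raised lid, ribbed side up and handle out at the front, lying flat and fully home in its recess. Set it down by hand rather than dropping it in, and leave the lid, the bottle, the shaker and the scraper where they are.

Things in the scene. Friction and masses are not known exactly. Their poses are not given: they have to be found in the camera images.
- plate_center (a point): Centre (half-way through the thickness) of the loose reversible griddle plate, dark cast aluminium, 0.5 to 0.8 kg: 170 mm (its x) by 220 mm (y) by 12 mm (z). Its +z face is smooth and starts uppermost; its -z face has 12 black ribs along x. A bright loop handle stands out from the middle of its -x edge. It starts on the wire rack, the handle overhanging the rack's front edge.
- plate_bar (a point): Middle of the cross bar of the plate's loop handle: round, 10 mm diameter, along the plate's y, 100 mm between its legs, 41 mm out from the plate's edge (126 mm from its centre), half-way up its thickness. Axes as the plate. The round bar turns between the fingers: pinched with 10 to 30 N the plate swings and hangs nearly straight down, its far edge 211 mm below the bar; lightest grip, freest turn.
- plate_ribs (a point): Centre of the plate's ribbed face (6 mm from the plate's centre, on its -z side). Same axes as the plate.
- grill: Fixed stainless contact grill, red front panel. Origin on the counter under the centre of the plate recess; x to the back (hinge), -x the front. 287 mm wide (y). Two front corner horns (|y| 65 to 143 mm, x -120 to -88.5 mm, top at z = 102 mm) leave the front open between them for the plate's handle, which then stands out in free air, clear of the panel face (x = -94 mm).
- seat (a point): Where the plate's centre is when home: middle of the grill's recess, 6 mm above its floor (floor z = 90 mm). Axes as the grill; home, the plate's x agrees with the grill's and its z points down. The recess is 177 mm (x) by 227 mm (y), 3.5 mm play all round, between the front horns, 12 mm high side rims with bevelled inner edges and a back stop (top z = 108 mm).
- lid (a joint): Opening angle of the lid (rad): 0 closed, starts half raised, 0.44 to 0.51, and stays by hinge friction (front edge gives way to about 14 N downward, 30 N upward). Hinge line along the grill's y at its x = +120 mm, z = 112 mm. Closed, it reaches 211 mm forward of the hinge, 45 mm thick (underside level with the hinge), 276 mm wide. Raised, it hangs over the recess.
- lid_grip (a point): Middle of the lid's black tubular handle (22 mm diameter, across the lid's full width), 222 mm in front of the hinge and 58 mm above it when the lid is closed.
- rack: Fixed draining rack of steel wire, 200 mm (x) by 280 mm (y), top at 45 mm. Origin on the counter under its centre; its wires run along x; front is -x.
- bottle_mid (a point): Yellow squeeze bottle, loose, 62 mm in diameter, 185 mm tall; this point is on its axis 65 mm above the counter. Bystander.
- shaker_mid (a point): Steel and yellow seasoning shaker with white cap, loose, 68 mm in diameter, 114 mm tall; this point is at its centre. Bystander.
- scraper_mid (a point): Griddle scraper with red handle lying on the counter, loose, 245 mm long (its x, blade to +x), 75 mm wide, 23 mm high; this point is at its middle. Bystander.

How it is judged:
By the outcome, as a careful person would: the job done as asked, in the order asked, and still so for the second after the job is handed in, with the robot touching nothing.
It also fails if it takes over 61 s, if anything falls off the work surface, if the arm or the gripper's body presses on something with over 40 N, if the wrist force passes 120 N, or if a joint passes its speed limit or range.

## Working session

There is one attempt and no reset: what is moved stays moved. The work goes in short steps, Python scripts to look and compute and a tool call to move; the robot and the scene stay as the last step left them, time stands still between calls to the robot, and variables do not carry over. Pictures are saved under pics/ and viewed, about 8 in all and at most 12, crops included, and the job is handed in when it is done.

Besides the shell and the picture viewer there is one more tool, called after "Emit:" by a JSON object that holds its "name" and its "arguments". send_rows: Moves the arm, as the interface text tells. Its arguments: {"type":"object","properties":{"plan":{"type":"array","items":{"type":"object","properties":{"linear":{"type":"array","items":{"type":"number"}},"twist":{"type":"number"}}}},"gripper":{"type":"number"},"grip_force":{"type":"number"}},"required":["plan"]}

```bash
mkdir -p pics; ls
python3 - <<'E'
from workcell import readout, vision
import cv2,numpy as np
print(readout.sense())
for n in("scene","top"):
    s=vision.snapshot(n); cv2.imwrite(f"pics/{n}0.png",s["frame"][...,::-1]); np.savez(f"{n}0.npz",**s)
    print(n,s["K"],s["extrinsics"].round(3))
E
```

```text
pics
{'clock': 0.0, 'joint_positions': array([-1.21051631,  0.61594861, -0.01262312,  1.42489531,  0.00809331,
        1.10338578, -0.04039292]), 'qd': array([-1.94025177e-04, -8.78274300e-04,  1.15869121e-05, -7.86182161e-05,
        6.35443547e-05,  1.05850688e-04,  1.63338359e-03]), 'joint_efforts': array([-5.10817142e-05, -4.58935082e+01,  2.09181458e-01, -1.65740114e+01,
       -6.10690797e-02,  2.06333800e-02,  2.36396654e-04]), 'ee_pos': array([244.87314344, 601.25552787, 217.46326741]), 'tcp_rot': array([-3.13900568e+00,  2.75605471e-05,  2.75488874e+00]), 'contact_force': array([-0.15936077, -0.11286983, -0.2549074 ]), 'ft_torque': array([-0.0462927 ,  0.01521089, -0.04421163]), 'width': 1.000334006225485}
scene [[479.31846883   0.         311.78827948]
 [  0.         479.31846883 199.94067616]
 [  0.           0.           1.        ]] [[-7.000000e-02  7.230000e-01 -6.870000e-01  1.339795e+03]
 [ 9.970000e-01  4.300000e-02 -5.600000e-02  4.998300e+01]
 [-1.100000e-02 -6.890000e-01 -7.240000e-01  9.102830e+02]
 [ 0.000000e+00  0.000000e+00  0.000000e+00  1.000000e+00]]
top [[498.62536227   0.         319.93958277]
 [  0.         498.62536227 196.57158426]
 [  0.           0.           1.        ]] [[ 1.500000e-02 -9.810000e-01  1.940000e-01  3.561090e+02]
 [-1.000000e+00 -9.000000e-03  2.900000e-02 -1.395100e+01]
 [-2.700000e-02 -1.940000e-01 -9.810000e-01  1.314759e+03]
 [ 0.000000e+00  0.000000e+00  0.000000e+00  1.000000e+00]]
```

View pics/scene0.png

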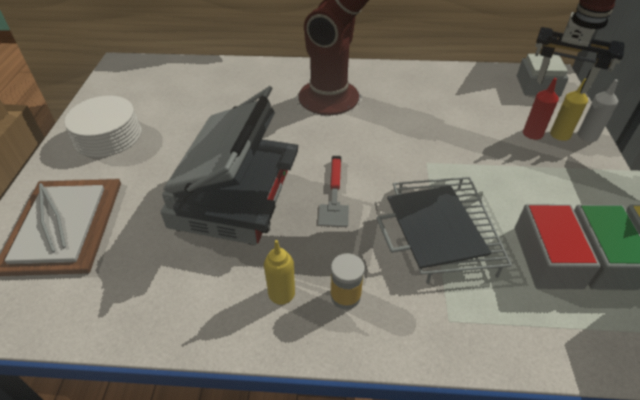

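View pics/top0.png

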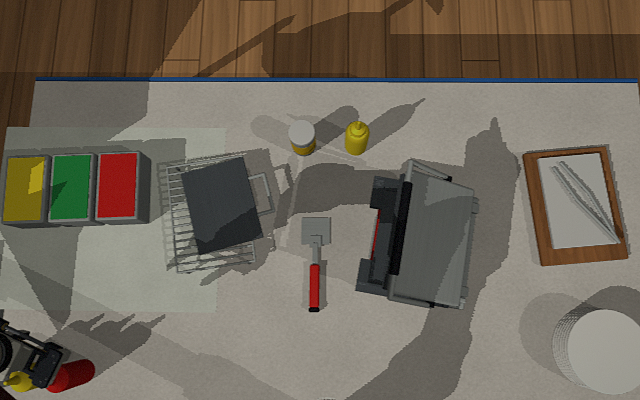

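The top view (camera up = world +x, left = +y) shows the plate at about (222,205), with its handle at (262,192) pointing towards the grill. The grill's red front (375,230) and lid handle (400,220) face the rack. The scraper is at (315,265), the shaker at (303,137) and the bottle at (357,137). Next I'll measure from the depth maps.

```bash
cat > h.py <<'E'
import numpy as np,cv2
def cloud(s):
    z=s["z_map"];K=s["K"];v,u=np.indices(z.shape)
    p=np.stack([(u-K[0,2])/K[0,0]*z,(v-K[1,2])/K[1,1]*z,z],-1)
    E=s["extrinsics"];w=p@E[:3,:3].T+E[:3,3];w[z<=0]=np.nan;return w
def rect(P):
    c,s,a=cv2.minAreaRect(P[:,:2].astype(np.float32));return np.round(c,1),np.round(s,1),round(a,2)
E
python3 - <<'E'
from h import *
for n in("top","scene"):
    s=np.load(n+"0.npz");w=cloud(s);f=s["frame"].astype(int);np.seterr(all='ignore')
    print("==",n)
    v,u=np.indices(f.shape[:2])
    sm={"top":(160,300,150,285),"scene":(370,530,170,290)}[n]
    R=(u>sm[0])&(u<sm[1])&(v>sm[2])&(v<sm[3])
    m=R&(f.max(2)<95)&(w[...,2]>45)&(w[...,2]<70)
    m=cv2.morphologyEx(m.astype(np.uint8),cv2.MORPH_OPEN,np.ones((5,5)))>0
    P=w[m];print("plate",len(P),rect(P),np.median(P,0))
    px=np.argwhere(m)[:,::-1];print(" px",cv2.boxPoints(cv2.minAreaRect(px.astype(np.float32))).round(1).tolist())
    # z map of region around handle in top view
    if n=="top":
        for r in range(172,216,4): print(r,[int(x) if x==x else -1 for x in w[r,244:292:3,2]])
    g={"top":(350,490,150,315),"scene":(160,305,85,245)}[n]
    G=(u>g[0])&(u<g[1])&(v>g[2])&(v<g[3])
    for lo,hi in((97,107),(60,97)):
        mm=G&(w[...,2]>lo)&(w[...,2]<hi);k,l,st,_=cv2.connectedComponentsWithStats(mm.astype(np.uint8))
        for i in range(1,k):
            if st[i,4]>40:print("z",lo,hi,st[i].tolist(),rect(w[l==i]),np.median(w[l==i],0).round(0))
    if n=="top":
        m=G&(f.max(2)<60)&(w[...,2]>230);P=w[m];print("lidgrip",len(P),rect(P),P.mean(0).round(1),np.percentile(P[:,2],[5,50,95]))
        m=G&(f.max(2)>=90)&(w[...,2]>130)&(u>415)&(u<470)&(v>175)&(v<290);P=w[m];c=P.mean(0);_,_,V=np.linalg.svd(P-c);print("lid plane",len(P),c.round(1),V[2],"std",((P-c)@V[2]).std())
    b={"top":(270,400,110,165),"scene":(255,370,235,310)}[n]
    B=(u>b[0])&(u<b[1])&(v>b[2])&(v<b[3])&(w[...,2]>15)
    k,l,st,_=cv2.connectedComponentsWithStats(B.astype(np.uint8))
    for i in range(1,k):
        if st[i,4]>100:P=w[l==i];print("byst",rect(P),P[:,2].max().round())
E
```

```text
== top
plate 5437 (array([582.5, 281.1]), array([223.4, 172.3]), 15.96) [578.86767642 279.48170037  57.38282049]
 px [[177.10000610351562, 173.3000030517578], [242.1999969482422, 156.3000030517578], [263.5, 237.8000030517578], [198.39999389648438, 254.6999969482422]]
172 [55, 1, 0, 3, 4, 3, 0, 0, 0, 3, -1, -2, -2, 0, 0, 0]
176 [58, 55, 52, 58, 55, 54, 59, 58, 1, 2, 5, -4, 2, 2, 3, 3]
180 [53, 54, 1, 1, -1, 1, 3, 58, 1, 0, -1, -3, 5, 1, -3, 3]
184 [55, 55, 3, 0, 2, 1, 0, 57, 1, 0, 3, -1, 1, 4, 2, 1]
188 [59, 61, 54, 3, -1, 0, 0, 50, 54, 0, 0, 0, -1, 0, 0, 2]
192 [58, 60, 58, -1, -1, 0, 5, 3, 52, 1, 4, -3, -1, 0, 0, -2]
196 [53, 57, 56, 0, -3, -1, 3, 3, 51, 0, -2, -4, 1, -2, -3, 3]
200 [59, 62, 60, 52, 0, -3, 4, -5, 52, 55, -4, 3, -4, -4, 0, 2]
204 [57, 59, 52, 58, 1, 3, 2, 0, -4, 57, -1, 3, 0, -2, 1, -1]
208 [56, 57, 63, 53, 1, -5, 2, -1, 1, 51, 52, 3, -4, -2, -3, 2]
212 [58, 56, 58, 54, 59, 55, 55, 56, 56, 59, 1, 2, 0, 2, -4, 2]
z 97 107 [369, 176, 30, 32, 506] (array([ 608., -135.]), array([61.3, 79.9]), 80.6) [ 620. -124.  102.]
z 97 107 [355, 258, 32, 39, 595] (array([ 401.2, -107
[... 860 characters left out ...]
964844, 195.3000030517578], [517.5, 170.60000610351562], [531.9000244140625, 246.60000610351562], [401.29998779296875, 271.29998779296875]]
z 97 107 [258, 139, 40, 26, 445] (array([ 400.7, -120.8]), array([101.9,  83.4]), 80.11) [385. -98. 101.]
z 97 107 [163, 195, 112, 31, 1134] (array([ 614.1, -230.3]), array([259.3,  79.9]), 89.7) [ 621. -197.  101.]
z 60 97 [184, 146, 114, 69, 2987] (array([ 483.9, -186.4]), array([184. , 280.1]), 71.43) [ 531. -164.   89.]
z 60 97 [161, 202, 114, 32, 1032] (array([ 599.6, -236.7]), array([264.5,  77.7]), 81.66) [ 629. -240.   80.]
byst (array([771.9, -67.2]), array([48.1, 61.5]), 10.61) 186.0
byst (array([764.2,  72.3]), array([67.5, 66.7]), 9.82) 118.0
```

Run:
```python
from h import *
np.seterr(all='ignore')
c,s_=np.cos,np.sin
W={n:cloud(np.load(n+"0.npz")) for n in("top","scene")}
w=W["top"]
# bar
m=(w[...,2]>42)&(w[...,2]<64);m[:, :262]=0;m[:,275:]=0;m[:183]=0;m[212:]=0
P=w[m];print("bar pts",len(P),P.mean(0).round(1),rect(P))
ex=np.array([-.275,.961]);ey=np.array([-.961,-.275])
print("bar along",((P[:,:2]-P[:,:2].mean(0))@ex).std(), np.percentile(P[:,:2]@ey,[0,100]))
gx=np.array([-.164,-.986]);gy=np.array([.986,-.164])
for n,w in W.items():
    Z=w[...,2];X=w[...,:2]@gx;Y=w[...,:2]@gy
    G=(w[...,0]>300)&(w[...,0]<700)&(w[...,1]<-40)&(w[...,1]>-380)
    hm=G&(Z>98)&(Z<106)
    print(n,"horn X min",np.percentile(X[hm],[0.5,2]).round(1),"Y ext",np.percentile(Y[hm],[.3,1,99,99.7]).round(1))
    hf=hm&(X<np.percentile(X[hm],1)+25)
    y=np.sort(Y[hf]);i=np.argmax(np.diff(y));print(" horn gap Y",y[i],y[i+1],"ext",y[[3,-4]])
    b=G&(Z<30)==0
    a=G&(Z>25);print(" all grill Y",np.percentile(Y[a],[.3,99.7]).round(1),"X",np.percentile(X[a],[.3,99.7]).round(1))
    fl=G&(Z>86)&(Z<94);print(" floor X,Y",np.percentile(X[fl],[1,99]),np.percentile(Y[fl],[1,99]))
    # yaw from horn fronts
    fr=[np.array(w[hf&(Y<y[i]+1)][:,:2]),np.array(w[hf&(Y>y[i])][:,:2])]
    q=[p[np.argsort(p@gx)[:25]].mean(0) for p in fr];d=q[1]-q[0];print(" front line dir",np.degrees(np.arctan2(d[1],d[0])))
    L=G&(Z>180);print(" lid front X min",np.percentile(X[L],[.3,1]),"Zmax",np.percentile(Z[L],99.5))
    k=G&(Z>40)&(Z<64);print(" panel X",np.percentile(X[k],[1,5,50]))
w=W["top"];s=np.load("top0.npz")["frame"].astype(int)
r=(s[...,0]>120)&(s[...,1]<60)&(w[...,1]<90)&(w[...,1]>0);print("scraper handle",rect(w[r]),w[r].mean(0))
```

```text
bar pts 132 [598.5 155.7  55.4] (array([602.4, 155.8]), array([30.7, 74.9]), 87.77)
bar along 5.647991129069482 [-661.34838523 -583.26078022]
top horn X min [2.4 3.2] Y ext [373.8 374.2 659.8 660.6]
 horn gap Y 452.7648068002561 581.7041453050927 ext [374.51939213 659.98226197]
 all grill Y [365.9 665.8] X [  3.2 265.3]
 floor X,Y [16.75427089 64.13750009] [405.52081283 630.12250366]
 front line dir -9.725637769691666
 lid front X min [54.50926528 55.55390881] Zmax 274.8402355658579
 panel X [24.64444497 24.96738709 27.56656462]
scene horn X min [3.  3.8] Y ext [375.5 376.9 664.3 665.4]
 horn gap Y 456.8894885388168 585.4894508065348 ext [375.69935238 664.07223671]
 all grill Y [374.5 672.8] X [  3.1 261.7]
 floor X,Y [  3.63257451 212.56426365] [405.47380612 664.15771045]
 front line dir -9.468588458244174
 lid front X min [54.58653488 55.42833792] Zmax 272.46479303426355
 panel X [ 13.07426848  26.62899647 111.54742148]
scraper handle (array([380.3,  38.9]), array([103.3,  20.5]), 0.63) [378.83814022  37.91543276  21.78151834]
```

Emit:
{"name": "send_rows", "arguments": {"plan": [{"linear":[0,0,-1.6],"twist":-6.4},{"linear":[0,0,-1.6],"twist":-6.4},{"linear":[0,0,-1.6],"twist":-6.4},{"linear":[0,0,-1.6],"twist":-6.4},{"linear":[0,0,-1.6],"twist":-6.4}], "gripper": 0.66, "grip_force": 15}}

```text
clock: 0.52
ee_pos: [245.1, 601.5, 298.7]
tcp_rot: [-3.14, -0.001, -2.964]
contact_force: [0.4, 1.1, -0.0]
width: 0.695
```

Emit:
{"name": "send_rows", "arguments": {"plan": [{"linear":[0,0,0],"twist":-6.1},{"linear":[-1.67,-3.76,0],"twist":0},{"linear":[-1.67,-3.76,0],"twist":0},{"linear":[-1.67,-3.76,0],"twist":0},{"linear":[-1.67,-3.76,0],"twist":0}]}}

```text
clock: 0.93
ee_pos: [351.5, 473.9, 298.1]
tcp_rot: [-3.141, -0.001, -2.863]
contact_force: [1.2, -0.4, 0.2]
width: 0.357
```

Emit:
{"name": "send_rows", "arguments": {"plan": [{"linear":[-1.67,-3.76,0],"twist":0},{"linear":[-1.67,-3.76,0],"twist":0},{"linear":[-1.67,-3.76,0],"twist":0},{"linear":[-1.67,-3.76,0],"twist":0},{"linear":[-1.67,-3.76,0],"twist":0}]}}

```text
clock: 1.35
ee_pos: [483.4, 315.9, 298.3]
tcp_rot: [-3.141, -0.001, -2.863]
contact_force: [0.8, 0.1, -0.2]
width: 0.338
```

Emit:
{"name": "send_rows", "arguments": {"plan": [{"linear":[-1.67,-3.76,0],"twist":0},{"linear":[-1.67,-3.76,0],"twist":0},{"linear":[-1.67,-3.76,0],"twist":0},{"linear":[0,0,0],"twist":0},{"linear":[0,0,0],"twist":0}]}}

```text
clock: 1.77
ee_pos: [563.3, 219.4, 297.6]
tcp_rot: [-3.14, -0.002, -2.871]
contact_force: [-0.7, 1.2, -0.2]
width: 0.341
```

Emit:
{"name": "send_rows", "arguments": {"plan": [{"linear":[-1.71,-3.56,0],"twist":-0.4},{"linear":[-1.71,-3.56,0],"twist":0},{"linear":[0,0,4.0],"twist":0},{"linear":[0,0,4.0],"twist":0},{"linear":[0,0,4.0],"twist":0}]}}

```text
clock: 2.18
ee_pos: [614.0, 165.9, 177.7]
tcp_rot: [3.14, 0.002, -2.855]
contact_force: [0.6, 0.8, -1.2]
width: 0.339
```

Emit:
{"name": "send_rows", "arguments": {"plan": [{"linear":[0,0,4.0],"twist":0},{"linear":[0,0,3.5],"twist":0},{"linear":[0,0,0],"twist":0},{"linear":[0,0,0],"twist":0}]}}

```text
clock: 2.52
ee_pos: [612.4, 165.9, 102.2]
tcp_rot: [3.14, -0.005, -2.854]
contact_force: [0.3, 0.7, 0.9]
width: 0.339
```

Run:
```python
from workcell import readout, vision
import cv2,numpy as np
s=vision.snapshot("scene"); cv2.imwrite("pics/s1.png",cv2.resize(s["frame"][120:300,330:540,::-1],None,fx=3,fy=3))
t=readout.sense();print(t["ee_pos"],t["tcp_rot"],t["width"])
```

```text
[614.60307032 166.10731125 104.72628082] [ 3.14057561e+00  1.09707586e-03 -2.85443814e+00] 0.34009263159637165
```

View pics/s1.png

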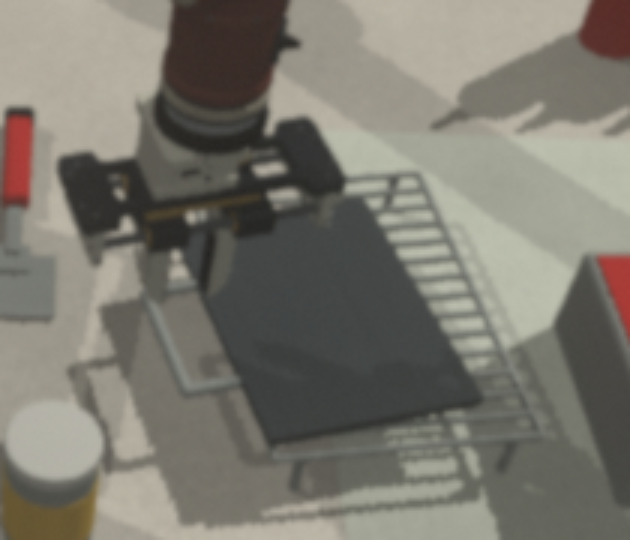

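The crop shows the open fingers above the handle. The inner finger is near the plate edge at about (205,270) and the bar is at about (165,340), so I need a 6 mm shift outward before going down.

Emit:
{"name": "send_rows", "arguments": {"plan": [{"linear":[0.1,-0.6,0],"twist":0},{"linear":[0,0,0],"twist":0},{"linear":[0,0,2.5],"twist":0},{"linear":[0,0,2.5],"twist":0},{"linear":[0,0,2.3],"twist":0}]}}

```text
clock: 2.98
ee_pos: [617.1, 158.2, 32.5]
tcp_rot: [-3.141, 0.005, -2.857]
contact_force: [0.3, 0.6, -1.1]
width: 0.337
```

Emit:
{"name": "send_rows", "arguments": {"plan": [{"linear":[0,0,0],"twist":0},{"linear":[0,0,0],"twist":0},{"linear":[0,0,0],"twist":0}]}}

```text
clock: 3.23
ee_pos: [616.9, 158.5, 33.0]
tcp_rot: [-3.141, 0.004, -2.857]
contact_force: [-0.5, 0.2, 0.0]
width: 0.341
```

Close with a moderate force.

Emit:
{"name": "send_rows", "arguments": {"plan": [{"linear":[0,0,0],"twist":0},{"linear":[0,0,0],"twist":0},{"linear":[0,0,0],"twist":0},{"linear":[0,0,0],"twist":0},{"linear":[0,0,0],"twist":0}], "gripper": 1.0, "grip_force": 20}}

```text
clock: 3.65
ee_pos: [615.8, 157.7, 31.6]
tcp_rot: [-3.141, 0.001, -2.857]
contact_force: [0.0, -0.8, 4.2]
width: 0.101
```

Emit:
{"name": "send_rows", "arguments": {"plan": [{"linear":[0,0,0],"twist":0},{"linear":[0,0,0],"twist":0},{"linear":[0,0,-1.0],"twist":0},{"linear":[0,0,-1.0],"twist":0},{"linear":[0,0,0],"twist":0}]}}

```text
clock: 4.07
ee_pos: [615.3, 159.2, 52.1]
tcp_rot: [3.141, 0.001, -2.856]
contact_force: [0.4, 0.4, -4.4]
width: 0.099
```

Emit:
{"name": "send_rows", "arguments": {"plan": [{"linear":[0,0.3,-2.1],"twist":0},{"linear":[0,0.5,-2.0],"twist":0},{"linear":[0,0.7,-2.0],"twist":0},{"linear":[0,0.9,-1.9],"twist":0},{"linear":[0,1.0,-1.8],"twist":0}]}}

```text
clock: 4.48
ee_pos: [604.3, 191.6, 148.8]
tcp_rot: [3.14, -0.002, -2.856]
contact_force: [0.7, 2.0, -5.6]
width: 0.099
```

Emit:
{"name": "send_rows", "arguments": {"plan": [{"linear":[0,1.2,-1.7],"twist":0},{"linear":[0,1.4,-1.6],"twist":0},{"linear":[0,1.5,-1.4],"twist":0},{"linear":[0,1.6,-1.3],"twist":0},{"linear":[0,1.7,-1.1],"twist":0}]}}

```text
clock: 4.9
ee_pos: [583.3, 262.6, 219.3]
tcp_rot: [3.141, -0.003, -2.856]
contact_force: [-0.2, 0.3, -6.9]
width: 0.097
```

Emit:
{"name": "send_rows", "arguments": {"plan": [{"linear":[0,1.7,-0.9],"twist":0},{"linear":[0,1.7,-0.8],"twist":0},{"linear":[0,1.7,-0.6],"twist":0},{"linear":[0,1.5,-0.5],"twist":0},{"linear":[0,1.0,-0.5],"twist":0}]}}

```text
clock: 5.32
ee_pos: [561.1, 335.9, 250.8]
tcp_rot: [-3.141, -0.005, -2.854]
contact_force: [0.1, -0.5, -8.7]
width: 0.098
```

Emit:
{"name": "send_rows", "arguments": {"plan": [{"linear":[0,0,-0.8],"twist":0},{"linear":[0,0,-1.6],"twist":0},{"linear":[0,0,-2.0],"twist":0},{"linear":[0,0,-2.0],"twist":0},{"linear":[0,0,-2.0],"twist":0}]}}

```text
clock: 5.73
ee_pos: [563.8, 332.6, 337.0]
tcp_rot: [-3.139, -0.002, -2.859]
contact_force: [0.6, 0.4, -7.8]
width: 0.096
```

Run:
```python
from workcell import readout, vision
import cv2,numpy as np
s=vision.snapshot("scene"); cv2.imwrite("pics/s2.png",s["frame"][:,:,::-1])
t=readout.sense();print(t["ee_pos"],t["tcp_rot"],t["width"],t["contact_force"],t["joint_positions"].round(2))
```

```text
[565.52926918 333.97540834 342.39427039] [ 3.14076531  0.00764944 -2.858834  ] 0.09777396839816499 [ 1.44474904  0.56447602 -2.46642793] [-0.52  0.55 -0.1   1.19  0.05  1.39  1.25]
```

View pics/s2.png

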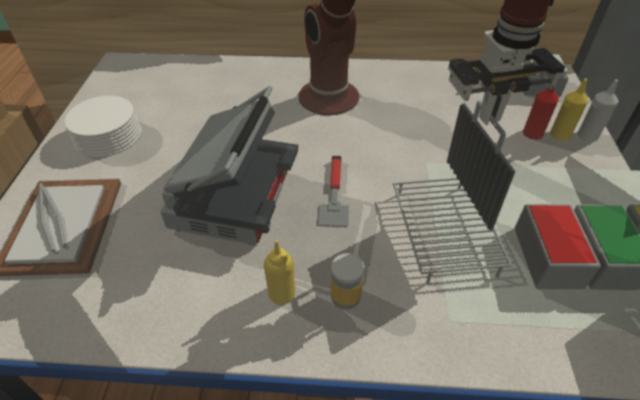

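The plate hangs from the fingers at (485,165), ribbed side towards the grill, well clear of the rack and grill. Next I'll turn it to the grill's heading and carry it over to the front.

Emit:
{"name": "send_rows", "arguments": {"plan": [{"linear":[0,0,-0.5],"twist":3},{"linear":[0,0,-0.5],"twist":5.7},{"linear":[0,0,-0.5],"twist":6.4},{"linear":[0,0,-0.5],"twist":6.4},{"linear":[0,0,0],"twist":4.3}]}}

```text
clock: 6.2
ee_pos: [563.7, 333.7, 356.7]
tcp_rot: [-3.141, -0.0, 2.97]
contact_force: [-0.0, -0.0, -8.0]
width: 0.098
```

Emit:
{"name": "send_rows", "arguments": {"plan": [{"linear":[-0.15,-1,0],"twist":0},{"linear":[-0.15,-2,0],"twist":0},{"linear":[-0.15,-3,0],"twist":0},{"linear":[-0.15,-3,0],"twist":0},{"linear":[-0.15,-3,0],"twist":0}]}}

```text
clock: 6.62
ee_pos: [550.3, 211.9, 355.6]
tcp_rot: [-3.139, -0.002, 2.978]
contact_force: [0.6, -1.0, -8.3]
width: 0.101
```

Emit:
{"name": "send_rows", "arguments": {"plan": [{"linear":[-0.15,-3,0],"twist":0},{"linear":[-0.15,-3,0],"twist":0},{"linear":[-0.15,-3,0],"twist":0},{"linear":[-0.15,-3,0],"twist":0},{"linear":[-0.15,-3,0],"twist":0}]}}

```text
clock: 7.03
ee_pos: [532.5, 63.0, 356.1]
tcp_rot: [-3.14, -0.001, 2.977]
contact_force: [0.4, -0.8, -8.2]
width: 0.096
```

Emit:
{"name": "send_rows", "arguments": {"plan": [{"linear":[-0.15,-3,0],"twist":0},{"linear":[0,-2.5,0],"twist":0},{"linear":[0,-2,0],"twist":0},{"linear":[0,-1.2,0],"twist":0},{"linear":[0,0,0],"twist":0}]}}

```text
clock: 7.45
ee_pos: [519.5, -25.2, 356.5]
tcp_rot: [-3.138, -0.001, 2.97]
contact_force: [-0.6, -1.3, -7.1]
width: 0.097
```

Emit:
{"name": "send_rows", "arguments": {"plan": [{"linear":[0,0,0],"twist":0},{"linear":[0,0,0],"twist":0},{"linear":[0,0,0],"twist":0},{"linear":[0,0,0],"twist":0}]}}

```text
clock: 7.78
ee_pos: [521.3, -17.7, 356.5]
tcp_rot: [3.14, -0.0, 2.981]
contact_force: [0.1, -0.3, -7.7]
width: 0.099
```

```bash
cat >> h.py <<'E'
GX=np.array([-.166,-.986]);GY=np.array([.986,-.166]);O=np.array([491.3,-204.8])
def state():
    from workcell import readout
    t=readout.sense();d=np.array(t["ee_pos"][:2])-O
    print("t",t["clock"],"grill x,y of TCP",round(d@GX,1),round(d@GY,1),"bar z",round(t["ee_pos"][2]+19,1),"yaw",np.degrees(t["tcp_rot"][2]).round(2),"F grill",round(t["contact_force"][:2]@GX,1),round(t["contact_force"][:2]@GY,1),t["contact_force"][2].round(1),"w",round(t["width"],3))
E
python3 - <<'E'
from h import *
from workcell import vision
state()
s=vision.snapshot("scene");cv2.imwrite("pics/s3.png",cv2.resize(s["frame"][40:260,130:430,::-1],None,fx=2.5,fy=2.5))
t=vision.snapshot("top");w=cloud(s)
# plate hanging: points in grill frame between horns and bar
np.seterr(all='ignore')
X=(w[...,:2]-O)@GX;Y=(w[...,:2]-O)@GY;Z=w[...,2]
m=(X<-130)&(X>-260)&(abs(Y)<130)&(Z>120)&(Z<320)
P=np.stack([X[m],Y[m],Z[m]],1);print(len(P))
for lo in(150,170,190,210,230,250,270,290):
    q=P[(P[:,2]>=lo)&(P[:,2]<lo+20)]
    if len(q):print(lo,len(q),np.median(q[:,0]).round(1),np.percentile(q[:,1],[1,99]).round(1))
print("zmin",np.percentile(P[:,2],[.5,2]))
q=P[(P[:,2]>160)&(P[:,2]<300)];A=np.c_[q[:,1:],np.ones(len(q))];print("x=aY+bZ+c",np.linalg.lstsq(A,q[:,0],rcond=None)[0])
E
```

```text
t 7.7833 grill x,y of TCP -189.5 -1.5 bar z 375.5 yaw 170.77 F grill 0.3 0.1 -7.7 w 0.099
1651
150 112 -194.2 [-99.4 109.3]
170 171 -194.4 [-100.4  110.5]
190 180 -194.6 [-99.4 111.6]
210 190 -194.6 [-98.8 112.3]
230 200 -194.7 [-109.   111.7]
250 216 -194.8 [-106.   111.6]
270 221 -194.9 [-106.3  112. ]
290 230 -195.0 [-104.3  111.8]
zmin [158.01504557 160.42296356]
x=aY+bZ+c [ 8.97281520e-03 -4.85980159e-03 -1.93039452e+02]
```

View pics/s3.png

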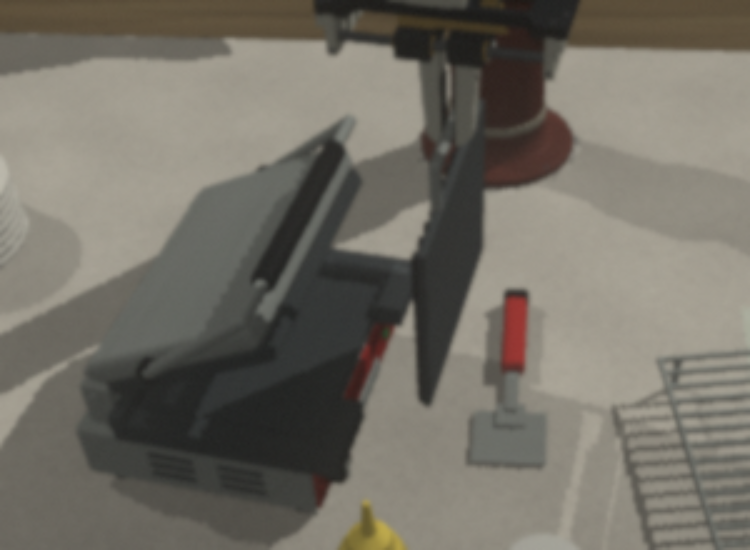

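The crop shows the plate vertical in front of the grill with its lower edge at about (425,400). The horn is at (395,300), and the lid handle at (300,210) is clear. I'll advance to just behind the horn line, slowly.

Emit:
{"name": "send_rows", "arguments": {"plan": [{"linear":[0,-0.8,0],"twist":0.3},{"linear":[0,-1.5,0],"twist":0},{"linear":[0,-2,0],"twist":0},{"linear":[0,-2,0],"twist":0},{"linear":[0,-1.6,0],"twist":0}]}}

```text
clock: 8.3
ee_pos: [507.0, -100.6, 356.7]
tcp_rot: [-3.139, -0.0, 2.97]
contact_force: [-0.7, -1.4, -7.8]
width: 0.099
```

Emit:
{"name": "send_rows", "arguments": {"plan": [{"linear":[0,-1.0,0],"twist":0},{"linear":[0,-0.6,0],"twist":0},{"linear":[0,-0.4,0],"twist":0},{"linear":[0,0,0],"twist":0},{"linear":[0,0,0],"twist":0}]}}

```text
clock: 8.72
ee_pos: [504.6, -116.3, 356.6]
tcp_rot: [3.14, -0.0, 2.973]
contact_force: [0.5, 0.4, -8.0]
width: 0.101
```

Emit:
{"name": "send_rows", "arguments": {"plan": [{"linear":[0,0,0.6],"twist":0},{"linear":[0,0,1.0],"twist":0},{"linear":[0,0,0.8],"twist":0},{"linear":[0,0,0],"twist":0},{"linear":[0,0,0],"twist":0}]}}

```text
clock: 9.13
ee_pos: [503.8, -116.9, 331.9]
tcp_rot: [3.141, -0.002, 2.972]
contact_force: [-0.4, 0.1, -7.8]
width: 0.097
```

Run:
```python
from h import *
from workcell import vision
state();np.seterr(all='ignore')
for n in("scene","top"):
    w=cloud(vision.snapshot(n))
    X=(w[...,:2]-O)@GX;Y=(w[...,:2]-O)@GY;Z=w[...,2]
    m=(X<-74)&(X>-130)&(abs(Y)<150)&(Z>118)&(Z<300)
    P=np.stack([X[m],Y[m],Z[m]],1)
    for lo in(120,140,160,180,200,220,240,260,280):
        q=P[(P[:,2]>=lo)&(P[:,2]<lo+20)]
        if len(q)>5:print(n,lo,len(q),np.median(q[:,0]).round(1),np.percentile(q[:,1],[1,99]).round(1))
    h=(Z>98)&(Z<106)&(X<-90)&(X>-125)&(abs(Y)<160);print(" horn Y",np.percentile(Y[h],[.5,99.5]),"X",np.percentile(X[h],[1,99]))
    if n=="scene": print("zmin",np.percentile(P[:,2],[.5,2]))
```

```text
t 9.1333 grill x,y of TCP -88.7 -2.2 bar z 350.9 yaw 170.3 F grill -0.0 -0.4 -7.8 w 0.097
scene 120 81 -92.8 [-101.1  105.7]
scene 140 233 -93.1 [-110.2  105.2]
scene 160 232 -93.2 [-106.7  106.1]
scene 180 254 -93.3 [-110.2  107.2]
scene 200 257 -93.5 [-106.6  108.3]
scene 220 264 -93.7 [-107.5  108.7]
scene 240 285 -93.9 [-104.5  109. ]
scene 260 290 -94.1 [-105.3  110.2]
scene 280 422 -93.8 [-106.8  111. ]
 horn Y [-140.37792616  145.72342382] X [-118.38140302  -90.77713061]
zmin [131.61232678 136.61200711]
 horn Y [-143.1149349   140.21330198] X [-119.19449332 -107.05812294]
```

Emit:
{"name": "send_rows", "arguments": {"plan": [{"linear":[0,-0.3,0],"twist":0},{"linear":[0,-0.4,0],"twist":0},{"linear":[0,-0.2,0],"twist":0},{"linear":[0,0,0],"twist":0},{"linear":[0,0,0],"twist":0}]}}

```text
clock: 9.65
ee_pos: [502.6, -127.0, 332.8]
tcp_rot: [-3.141, 0.0, 2.97]
contact_force: [-0.6, -0.3, -8.4]
width: 0.101
```

Run:
```python
from h import *
from workcell import vision
state();np.seterr(all='ignore')
s=vision.snapshot("top");w=cloud(s)
X=(w[...,:2]-O)@GX;Y=(w[...,:2]-O)@GY;Z=w[...,2]
for lo,hi in((285,300),(300,315),(315,345)):
    m=(X<-60)&(X>-105)&(abs(Y)<130)&(Z>lo)&(Z<hi)
    if m.sum()>3:print(lo,m.sum(),np.percentile(Y[m],[1,99]).round(1),np.median(X[m]))
for a,b in((-115,-80),(80,115)):
    m=(X<-60)&(X>-105)&(Y>a)&(Y<b)&(Z>250)&(Z<340)
    if m.sum()>3:print(a,m.sum(),np.median(Z[m]),np.median(X[m]))
cv2.imwrite("pics/t4.png",cv2.resize(s["frame"][140:320,320:500,::-1],None,fx=3,fy=3))
```

```text
t 9.65 grill x,y of TCP -78.6 -1.8 bar z 351.8 yaw 170.18 F grill 0.4 -0.5 -8.4 w 0.101
```

View pics/t4.png

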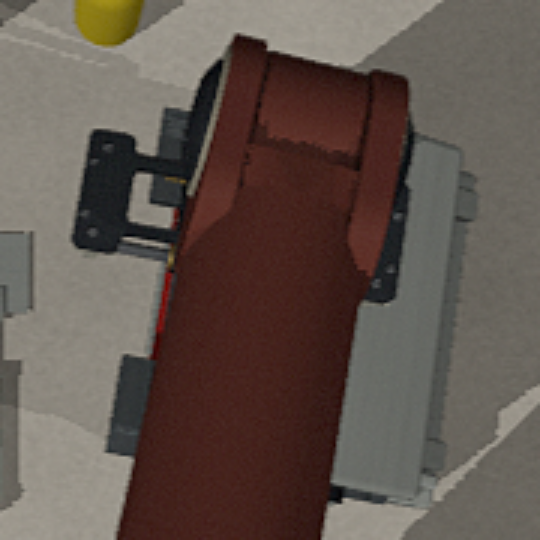

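The top view shows the arm hiding the plate, with only the lid at (400,330) and the horns at (170,150) and (125,400) visible. So I'll lower by force feedback instead.

Emit:
{"name": "send_rows", "arguments": {"plan": [{"linear":[-0.15,0,0.6],"twist":0},{"linear":[0,0,1.0],"twist":0},{"linear":[0,0,1.0],"twist":0},{"linear":[0,0,0.8],"twist":0},{"linear":[0,0,0.3],"twist":0}]}}

```text
clock: 10.12
ee_pos: [503.4, -126.3, 293.9]
tcp_rot: [3.141, -0.003, 2.972]
contact_force: [-0.5, -0.2, -7.6]
width: 0.099
```

Emit:
{"name": "send_rows", "arguments": {"plan": [{"linear":[0,0,0.3],"twist":0},{"linear":[0,0,0.3],"twist":0},{"linear":[0,0,0],"twist":0}]}}

```text
clock: 10.37
ee_pos: [504.1, -127.1, 293.1]
tcp_rot: [-3.141, 0.002, 2.971]
contact_force: [-6.1, 2.4, 7.0]
width: 0.098
```

```bash
python3 -c "
from h import *
state()"
```

```text
t 10.3667 grill x,y of TCP -78.7 -0.3 bar z 312.1 yaw 170.22 F grill -1.3 -6.4 7.0 w 0.098
```

Contact came early, with a −6.4 N sideways force. That means the plate's +Y corner is on the side-rim bevel, so I'll lift a little, shift −Y by 2.5 mm and try again.

Emit:
{"name": "send_rows", "arguments": {"plan": [{"linear":[0,0,-0.9],"twist":0},{"linear":[0.25,0,0],"twist":0},{"linear":[0,0,0],"twist":0},{"linear":[0,0,0.3],"twist":0},{"linear":[0,0,0.3],"twist":0}]}}

```text
clock: 10.78
ee_pos: [503.5, -126.5, 293.1]
tcp_rot: [-3.141, 0.005, 2.971]
contact_force: [4.0, 0.3, 4.9]
width: 0.099
```

Emit:
{"name": "send_rows", "arguments": {"plan": [{"linear":[0,0,0.3],"twist":0},{"linear":[0,0,0.2],"twist":0},{"linear":[0,0,0],"twist":0}]}}

```text
clock: 11.03
ee_pos: [503.7, -127.1, 292.9]
tcp_rot: [-3.141, 0.008, 2.971]
contact_force: [-5.1, 0.3, 16.6]
width: 0.099
```

```bash
python3 -c "
from h import *
state()"
```

```text
t 11.0333 grill x,y of TCP -78.6 -0.7 bar z 311.9 yaw 170.23 F grill 0.5 -5.0 16.6 w 0.099
```

Run:
```python
from h import *
from workcell import vision
np.seterr(all='ignore')
s=vision.snapshot("scene");w=cloud(s)
X=(w[...,:2]-O)@GX;Y=(w[...,:2]-O)@GY;Z=w[...,2]
m=(X<-75)&(X>-100)&(abs(Y)<125)&(Z>106)&(Z<290)
P=np.stack([X[m],Y[m],Z[m]],1)
for lo in range(106,280,20):
    q=P[(P[:,2]>=lo)&(P[:,2]<lo+20)]
    if len(q)>5:print(lo,len(q),np.median(q[:,0]).round(1),np.percentile(q[:,1],[1,99]).round(1))
# top edge height vs Y: highest plate point per Y bin (away from handle)
for a in range(-110,110,20):
    q=P[(P[:,1]>a)&(P[:,1]<a+20)]
    if len(q):print(a,len(q),"z",q[:,2].min().round(),q[:,2].max().round(),"x",np.median(q[:,0]).round(1))
cv2.imwrite("pics/s5.png",cv2.resize(s["frame"][60:250,150:330,::-1],None,fx=4,fy=4)[:600])
```

```text
106 218 -83.4 [-107.4  108.7]
126 220 -83.7 [-104.   109.4]
146 235 -83.8 [-106.8  110.3]
166 243 -83.8 [-104.   110.9]
186 248 -84.0 [-107.   111.7]
206 268 -84.0 [-103.4  111.6]
226 277 -84.1 [-104.6  112.2]
246 430 -83.4 [-103.6  112.6]
266 35 -80.8 [-46.3  59. ]
-110 134 z 106.0 266.0 x -83.7
-90 159 z 108.0 265.0 x -84.0
-70 159 z 106.0 265.0 x -83.8
-50 164 z 107.0 270.0 x -83.8
-30 176 z 106.0 265.0 x -83.8
-10 174 z 106.0 264.0 x -83.9
10 189 z 108.0 263.0 x -83.9
30 188 z 107.0 264.0 x -83.9
50 243 z 107.0 289.0 x -83.8
70 204 z 106.0 262.0 x -83.9
90 305 z 106.0 261.0 x -83.4
```

View pics/s5.png

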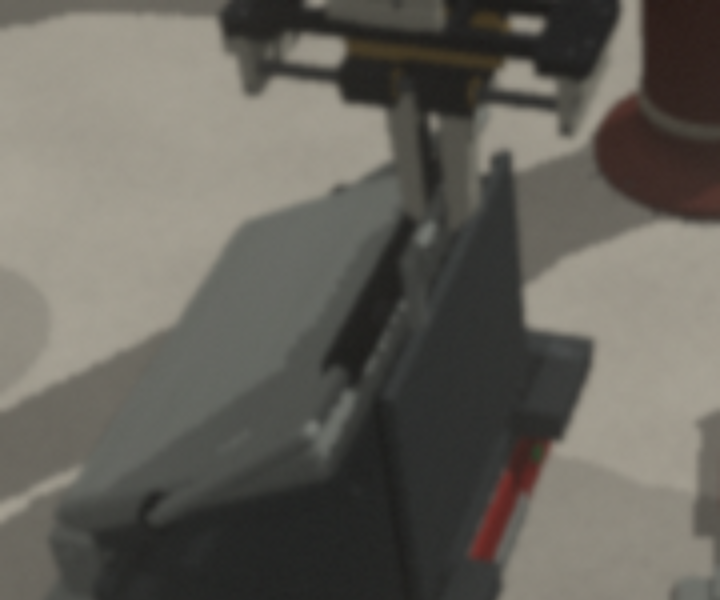

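The crop shows the plate vertical behind the front horns, its face clear of the lid front (340,430). By depth its top edge is at about 263 mm, so the lower edge is on the recess floor (90 + 170 = 260). Now I'll swing the bar forward and down with the lower edge held behind the horns.

Emit:
{"name": "send_rows", "arguments": {"plan": [{"linear":[0,0.6,-0.3],"twist":0},{"linear":[0,1.2,0],"twist":0},{"linear":[0,1.2,0.1],"twist":0},{"linear":[0,1.2,0.2],"twist":0},{"linear":[0,0.9,0.2],"twist":0}]}}

```text
clock: 11.5
ee_pos: [509.5, -73.0, 284.8]
tcp_rot: [3.14, -0.004, 2.974]
contact_force: [-3.2, 0.0, -0.2]
width: 0.103
```

Run:
```python
from h import *
from workcell import vision
np.seterr(all='ignore')
state()
s=vision.snapshot("scene");w=cloud(s)
X=(w[...,:2]-O)@GX;Y=(w[...,:2]-O)@GY;Z=w[...,2]
m=(X<-72)&(X>-130)&(abs(Y)<60)&(Z>110)&(Z<240)
A=np.c_[Z[m],np.ones(m.sum())];c=np.linalg.lstsq(A,X[m],rcond=None)[0];print("x=aZ+b",c,"tilt",np.degrees(np.arctan(-c[0])),"x at 102,90",c[0]*102+c[1],c[0]*90+c[1])
```

```text
t 11.5 grill x,y of TCP -132.9 -3.9 bar z 303.8 yaw 170.4 F grill 0.5 -3.2 -0.2 w 0.103
x=aZ+b [ -0.26493518 -60.95911579] tilt 14.838756581027864 x at 102,90 -87.98250376384124 -84.80328164972565
```

Emit:
{"name": "send_rows", "arguments": {"plan": [{"linear":[0,1.5,0.4],"twist":0},{"linear":[0,1.5,0.6],"twist":0},{"linear":[0,1.5,0.8],"twist":0},{"linear":[0,1.3,0.9],"twist":0},{"linear":[0,1.3,1.1],"twist":0}]}}

```text
clock: 11.97
ee_pos: [522.7, -1.3, 248.1]
tcp_rot: [3.136, -0.0, 2.974]
contact_force: [-1.7, 5.6, 4.9]
width: 0.098
```

Emit:
{"name": "send_rows", "arguments": {"plan": [{"linear":[0,1.3,1.1],"twist":0},{"linear":[0,0.8,1.1],"twist":0},{"linear":[0,0.7,1.1],"twist":0},{"linear":[0,0.6,1.1],"twist":0},{"linear":[0,0.2,0.4],"twist":0}]}}

```text
clock: 12.38
ee_pos: [530.4, 36.6, 199.1]
tcp_rot: [3.133, 0.002, 2.977]
contact_force: [0.2, 7.2, 2.5]
width: 0.098
```

Run:
```python
from h import *
from workcell import vision
np.seterr(all='ignore')
state()
for n in("scene","top"):
    s=vision.snapshot(n);w=cloud(s)
    X=(w[...,:2]-O)@GX;Y=(w[...,:2]-O)@GY;Z=w[...,2]
    m=(X<-110)&(X>-215)&(abs(Y)<125)&(Z>114+(-88-X)*.2)&(Z<230)&(abs(Y)>25)
    P=np.stack([X[m],Y[m],Z[m]],1);print(n,len(P),P[:,2].max())
    A=np.c_[P[:,:2],np.ones(len(P))];c=np.linalg.lstsq(A,P[:,2],rcond=None)[0];print(" z=aX+bY+c",c,"tilt",np.degrees(np.arctan(-c[0])))
    for lo in range(-200,-100,20):
        q=P[(P[:,0]>=lo)&(P[:,0]<lo+20)]
        if len(q)>10:print(lo,len(q),np.median(q[:,2]).round(1),np.percentile(q[:,1],[.5,99.5]).round(1))
    if n=="top":cv2.imwrite("pics/t6.png",cv2.resize(s["frame"][140:320,290:490,::-1],None,fx=3,fy=3))
```

```text
t 12.3833 grill x,y of TCP -244.5 -1.5 bar z 218.1 yaw 170.57 F grill -7.2 -1.0 2.5 w 0.098
scene 1882 197.65264816069327
 z=aX+bY+c [-6.62916155e-01 -4.85352286e-03  5.37524087e+01] tilt 33.54104092516939
-200 363 180.4 [-99.1 112.4]
-180 380 166.9 [-105.3  112.2]
-160 364 153.2 [-107.  112.]
-140 351 139.8 [-105.4  112.4]
-120 175 129.5 [-105.2  112.4]
top 2334 198.55508620643695
 z=aX+bY+c [-6.76883255e-01  4.03105447e-03  5.19796355e+01] tilt 34.09341326684666
-200 379 179.8 [-88.1 106.5]
-180 485 167.0 [-110.9  106.8]
-160 518 153.1 [-110.7  106.1]
-140 581 139.8 [-110.5  105.4]
-120 287 129.8 [-110.7  105.6]
```

View pics/t6.png

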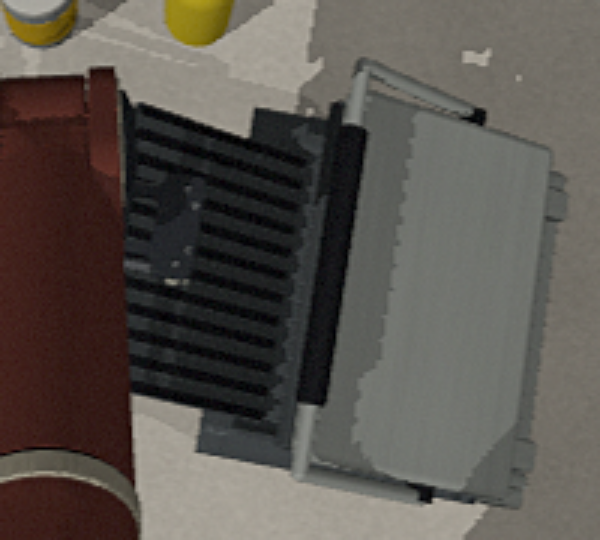

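The top view shows the plate ribs up, entering under the lid at (210,260), centred between the horns at (285,125) and (235,425). It is within about 1 mm sideways and tilted about 34°. I'll keep folding down and sliding in, stopping before the gripper body gets near the lid.

Emit:
{"name": "send_rows", "arguments": {"plan": [{"linear":[0,0.1,1.3],"twist":0},{"linear":[0,0.1,1.3],"twist":0},{"linear":[0,0,1.3],"twist":0},{"linear":[0,-0.6,1.2],"twist":0},{"linear":[0,-0.9,1.2],"twist":0}]}}

```text
clock: 12.9
ee_pos: [528.2, 22.2, 136.1]
tcp_rot: [3.135, 0.003, 2.977]
contact_force: [1.6, 4.1, -2.2]
width: 0.1
```

Emit:
{"name": "send_rows", "arguments": {"plan": [{"linear":[0,-1.0,0.9],"twist":0},{"linear":[0,-1.3,0.4],"twist":0},{"linear":[0,-1.3,0.4],"twist":0},{"linear":[0,-1.0,0.3],"twist":0},{"linear":[0,-0.5,0.1],"twist":0}]}}

```text
clock: 13.32
ee_pos: [517.8, -34.1, 115.0]
tcp_rot: [3.141, -0.0, 2.971]
contact_force: [0.7, 3.7, -1.6]
width: 0.099
```

Run:
```python
from h import *
from workcell import vision
np.seterr(all='ignore')
state()
for n in("scene","top"):
    s=vision.snapshot(n);w=cloud(s)
    X=(w[...,:2]-O)@GX;Y=(w[...,:2]-O)@GY;Z=w[...,2]
    m=(X<-80)&(X>-240)&(abs(Y)<118)&(Z>107)&(Z<150)&(abs(Y)>25)
    P=np.stack([X[m],Y[m],Z[m]],1)
    A=np.c_[P[:,:2],np.ones(len(P))];c=np.linalg.lstsq(A,P[:,2],rcond=None)[0];print(n,len(P),c,"tilt",np.degrees(np.arctan(-c[0])))
    for lo in range(-200,-80,20):
        q=P[(P[:,0]>=lo)&(P[:,0]<lo+20)]
        if len(q)>10:print(lo,len(q),np.median(q[:,2]).round(1),np.percentile(q[:,1],[.5,99.5]).round(1))
```

```text
t 13.3167 grill x,y of TCP -172.7 -2.3 bar z 134.0 yaw 170.21 F grill -3.8 0.0 -1.6 w 0.099
scene 1022 [-1.49576955e-01 -5.21967516e-03  1.07078592e+02] tilt 8.507058844318538
-180 67 132.9 [-44.5  57.9]
-160 33 130.2 [-44.2  58.1]
-140 241 125.5 [-47.1 112. ]
-120 313 123.9 [-90.2 111.9]
-100 368 120.3 [-102.4  112.1]
top 637 [-1.74290457e-01 -8.32042479e-04  1.05376290e+02] tilt 9.886794986760016
-120 179 124.1 [-69.6 112.5]
-100 453 120.9 [-110.2  106.5]
```

Emit:
{"name": "send_rows", "arguments": {"plan": [{"linear":[0,0,0.4],"twist":0},{"linear":[0,0,0.4],"twist":0},{"linear":[0,0,0.2],"twist":0},{"linear":[0,0,0],"twist":0}]}}

```text
clock: 13.75
ee_pos: [517.8, -33.4, 105.2]
tcp_rot: [-3.141, -0.0, 2.972]
contact_force: [0.3, 0.7, -2.2]
width: 0.098
```

Run:
```python
from h import *
from workcell import vision
np.seterr(all='ignore')
state()
s=vision.snapshot("scene");w=cloud(s)
X=(w[...,:2]-O)@GX;Y=(w[...,:2]-O)@GY;Z=w[...,2]
m=(X<-80)&(X>-185)&(abs(Y)<118)&(Z>105)&(Z<150)&(abs(Y)>25)
for lo in range(-190,-60,15):
    q=m&(X>=lo)&(X<lo+15)
    if q.sum()>10:print(lo,q.sum(),np.median(Z[q]).round(1))
```

```text
t 13.75 grill x,y of TCP -173.4 -2.3 bar z 124.2 yaw 170.28 F grill -0.8 0.1 -2.2 w 0.098
-190 22 123.6
-175 41 123.7
-160 27 120.3
-145 98 117.2
-130 219 117.9
-115 239 116.7
-100 272 114.5
-85 88 113.6
```

Emit:
{"name": "send_rows", "arguments": {"plan": [{"linear":[0,0,0.2],"twist":0},{"linear":[0,0,0.2],"twist":0},{"linear":[0,0,0],"twist":0}]}}

```text
clock: 14.05
ee_pos: [517.8, -32.9, 101.4]
tcp_rot: [3.141, 0.0, 2.972]
contact_force: [0.6, 1.7, -2.0]
width: 0.096
```

```bash
python3 -c "
from h import *
state()"
```

```text
t 14.05 grill x,y of TCP -173.9 -2.4 bar z 120.4 yaw 170.28 F grill -1.8 0.4 -2.0 w 0.096
```

Emit:
{"name": "send_rows", "arguments": {"plan": [{"linear":[0,0,0.2],"twist":0},{"linear":[0,0,0.1],"twist":0},{"linear":[0,0,0],"twist":0}]}}

```text
clock: 14.3
ee_pos: [518.0, -32.7, 99.3]
tcp_rot: [3.14, 0.0, 2.972]
contact_force: [-1.3, 4.0, 5.0]
width: 0.102
```

Run:
```python
from h import *
from workcell import vision
np.seterr(all='ignore')
state()
s=vision.snapshot("scene");w=cloud(s)
X=(w[...,:2]-O)@GX;Y=(w[...,:2]-O)@GY;Z=w[...,2]
m=(X<-60)&(X>-200)&(abs(Y)<118)&(Z>95)&(Z<150)&(abs(Y)>25)
for lo in range(-190,-60,15):
    q=m&(X>=lo)&(X<lo+15)
    if q.sum()>10:print(lo,q.sum(),np.median(Z[q]).round(1))
```

```text
t 14.3 grill x,y of TCP -174.1 -2.2 bar z 118.3 yaw 170.28 F grill -3.7 -2.0 5.0 w 0.102
-190 27 117.8
-175 38 117.8
-160 28 116.8
-145 103 112.4
-130 224 113.8
-115 264 112.2
-100 283 111.0
-85 268 109.7
-70 151 108.7
```

Firm support contact (+5 N), so the plate is resting on its far edge and the horns. I'll release and rise.

Emit:
{"name": "send_rows", "arguments": {"plan": [{"linear":[0,0,-0.2],"twist":0},{"linear":[0,0,0],"twist":0},{"linear":[0,0,0],"twist":0},{"linear":[0,0,0],"twist":0},{"linear":[0,0,0],"twist":0}], "gripper": 0.66}}

```text
clock: 14.77
ee_pos: [517.5, -34.5, 100.5]
tcp_rot: [-3.141, -0.0, 2.97]
contact_force: [-0.4, 0.2, -0.4]
width: 0.336
```

Emit:
{"name": "send_rows", "arguments": {"plan": [{"linear":[0,0,-1],"twist":0},{"linear":[0,0,-1.5],"twist":0},{"linear":[0,0,-1.5],"twist":0},{"linear":[0,1,-1],"twist":0},{"linear":[0,2,0],"twist":0}]}}

```text
clock: 15.18
ee_pos: [524.1, -7.3, 153.6]
tcp_rot: [-3.14, 0.005, 2.966]
contact_force: [-0.5, 0.1, -0.2]
width: 0.338
```

Run:
```python
from h import *
from workcell import vision
np.seterr(all='ignore')
state()
for n in ("scene","top"):
    s=vision.snapshot(n);w=cloud(s)
    X=(w[...,:2]-O)@GX;Y=(w[...,:2]-O)@GY;Z=w[...,2]
    m=(X<-60)&(X>-200)&(abs(Y)<118)&(Z>95)&(Z<135)
    for lo in range(-190,-60,15):
        q=m&(X>=lo)&(X<lo+15)
        if q.sum()>10:print(n,lo,q.sum(),np.median(Z[q]).round(1),np.percentile(Y[q],[1,99]).round(1))
    b=m&(X<-150);print("bar X",np.percentile(X[b],[2,98]),Z[b].max())
    if n=="scene":cv2.imwrite("pics/s7.png",cv2.resize(s["frame"][80:250,150:350,::-1],None,fx=3.5,fy=3.5))
```

```text
t 15.1833 grill x,y of TCP -200.1 -0.4 bar z 172.6 yaw 169.91 F grill -0.0 -0.5 -0.2 w 0.338
scene -190 78 118.5 [-48.8  54.6]
scene -175 68 119.1 [-22.   57.6]
scene -160 40 116.0 [-51.3  57.4]
scene -145 185 112.5 [-101.6  109. ]
scene -130 421 113.8 [-105.2  112.9]
scene -115 418 112.4 [-102.7  117. ]
scene -100 409 111.1 [-105.1  114.3]
scene -85 393 109.6 [-105.4  111.3]
scene -70 260 108.9 [-103.6  111.7]
bar X [-179.44103585 -151.19172172] 123.27996634242629
top -145 127 114.3 [-109.9  106.3]
top -130 353 114.9 [-114.7  113.1]
top -115 468 113.1 [-116.   115.8]
top -100 589 112.0 [-115.8  115.7]
top -85 582 110.5 [-115.2  116.5]
top -70 392 109.4 [-115.5  115.1]Traceback (most recent call last):
  File "<stdin>", line 12, in <module>
    return _quantile_unchecked(
        a, q, axis, out, overwrite_input, method, keepdims, weights)
    return _ureduce(a,
                    func=_quantile_ureduce_func,
    ...<5 lines>...
                    overwrite_input=overwrite_input,
                    method=method)
    r = func(a, **kwargs)
    result = _quantile(arr,
                       quantiles=q,
    ...<2 lines>...
                       out=out,
                       weights=wgt)
    slices_having_nans = np.isnan(arr[-1, ...])
                                  ~~~^^^^^^^^^
IndexError: index -1 is out of bounds for axis 0 with size 0
```

View pics/s7.png

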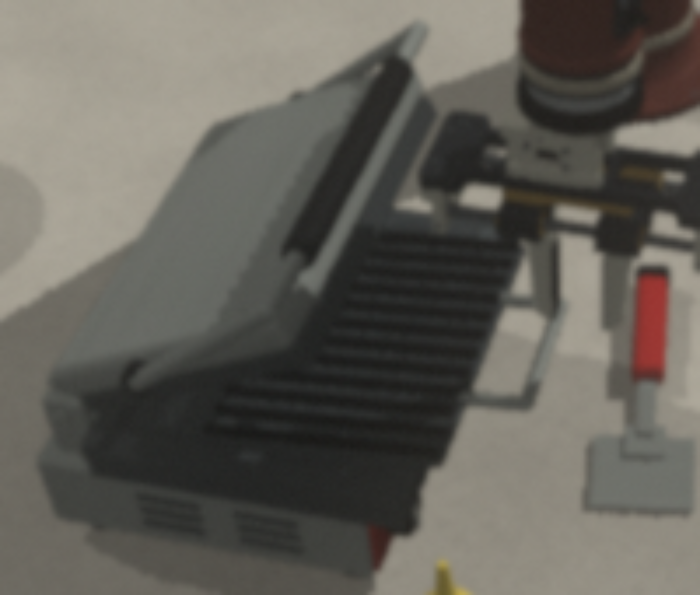

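The crop shows the plate ribs up, partly in under the lid and resting on the horns, with its handle loop at (535,350) out at the front. To finish I'll turn the gripper 90° so its body clears the lid, and push the bar home with both fingers spread.

Emit:
{"name": "send_rows", "arguments": {"plan": [{"linear":[0,1.5,0],"twist":6.9},{"linear":[0,0,0],"twist":6.9},{"linear":[0,0,0],"twist":6.9},{"linear":[0,0,0],"twist":6.9},{"linear":[0,0,0],"twist":6.9}], "gripper": 0.35}}

```text
clock: 15.7
ee_pos: [524.8, 9.6, 150.6]
tcp_rot: [-3.14, -0.0, 2.363]
contact_force: [-0.2, -0.4, -0.5]
width: 0.628
```

Emit:
{"name": "send_rows", "arguments": {"plan": [{"linear":[0,0,0],"twist":6.9},{"linear":[0,0,0],"twist":6.9},{"linear":[0,0,0],"twist":6.9},{"linear":[0,0,0],"twist":6.9},{"linear":[0,0,0],"twist":6.9}]}}

```text
clock: 16.12
ee_pos: [524.8, 9.6, 150.7]
tcp_rot: [-3.141, 0.0, 1.76]
contact_force: [-0.3, 1.3, 0.1]
width: 0.65
```

Emit:
{"name": "send_rows", "arguments": {"plan": [{"linear":[0,0,0],"twist":6.9},{"linear":[0,0,0],"twist":6.9},{"linear":[0,0,0],"twist":6.7},{"linear":[0,0,0],"twist":0},{"linear":[0,0,0],"twist":0}]}}

```text
clock: 16.53
ee_pos: [524.9, 10.0, 150.6]
tcp_rot: [-3.141, 0.001, 1.412]
contact_force: [-0.4, -0.1, 0.8]
width: 0.651
```

Run:
```python
from h import *
from workcell import vision,readout
np.seterr(all='ignore')
state();print(readout.sense()["joint_positions"].round(2))
for n in ("scene","top"):
    s=vision.snapshot(n);w=cloud(s)
    X=(w[...,:2]-O)@GX;Y=(w[...,:2]-O)@GY;Z=w[...,2]
    b=(X<-140)&(X>-185)&(abs(Y)<65)&(Z>100)&(Z<130)
    if b.sum()>9:print(n,b.sum(),"bar X",np.percentile(X[b],[2,98]),"Y",np.percentile(Y[b],[1,99]))
```

```text
t 16.5333 grill x,y of TCP -217.4 -2.5 bar z 169.6 yaw 80.89 F grill 0.2 -0.4 0.8 w 0.651
[-0.41  0.55  0.53  1.88 -0.37  0.81  0.16]
scene 191 bar X [-179.05671764 -141.37360132] Y [-45.55809407  56.87751873]
top 255 bar X [-179.44112919 -141.78315372] Y [-56.32147909  51.88029162]
```

Emit:
{"name": "send_rows", "arguments": {"plan": [{"linear":[0,0,2.2],"twist":0.4},{"linear":[0,0,2.2],"twist":0},{"linear":[0,0,2.2],"twist":0},{"linear":[0,0,0],"twist":0}]}}

```text
clock: 16.97
ee_pos: [522.4, 10.8, 81.5]
tcp_rot: [-3.134, 0.001, 1.404]
contact_force: [-1.0, 1.0, -0.6]
width: 0.648
```

Emit:
{"name": "send_rows", "arguments": {"plan": [{"linear":[-1.2,0,0],"twist":0},{"linear":[-1.0,0,0],"twist":0},{"linear":[-0.8,0,0],"twist":0},{"linear":[-0.8,0,0],"twist":0},{"linear":[-0.8,0,0],"twist":0}]}}

```text
clock: 17.38
ee_pos: [517.7, -34.3, 85.2]
tcp_rot: [3.141, -0.002, 1.403]
contact_force: [0.9, 3.1, -3.6]
width: 0.651
```

```bash
cat > c.py <<'E'
from h import *
from workcell import vision
np.seterr(all='ignore')
state()
for n in ("scene","top"):
    s=vision.snapshot(n);w=cloud(s)
    X=(w[...,:2]-O)@GX;Y=(w[...,:2]-O)@GY;Z=w[...,2]
    for nm,sy in(("legs-",-1),("legs+",1)):
        b=(X<-90)&(X>-190)&(Y*sy>38)&(Y*sy<60)&(Z>80)&(Z<130)
        if b.sum()>9:print(n,nm,b.sum(),"X",np.percentile(X[b],[1,99]).round(1),"Y",np.percentile(Y[b],[5,95]).round(1),"Z",np.median(Z[b]).round(1))
    m=(abs(Y)<105)&(Z>90)&(Z<125)
    print([(lo,np.median(Z[m&(X>=lo)&(X<lo+10)]).round(1)) for lo in range(-120,-60,10) if (m&(X>=lo)&(X<lo+10)).sum()>20])
E
python3 c.py
```

```text
t 17.3833 grill x,y of TCP -172.5 -2.3 bar z 104.2 yaw 80.38 F grill -3.2 0.4 -3.6 w 0.651
scene legs- 51 X [-154.5  -90.3] Y [-57.8 -39.7] Z 112.8
scene legs+ 246 X [-181.8  -91.3] Y [40.3 56.3] Z 113.9
[(-120, np.float64(112.0)), (-110, np.float64(112.8)), (-100, np.float64(112.1)), (-90, np.float64(111.6)), (-80, np.float64(110.1)), (-70, np.float64(109.0))]
top legs- 128 X [-131.8  -90.7] Y [-58.4 -39.4] Z 112.8
top legs+ 58 X [-106.5  -90.2] Y [39.1 59.1] Z 113.0
[(-120, np.float64(111.4)), (-110, np.float64(112.8)), (-100, np.float64(112.0)), (-90, np.float64(111.5)), (-80, np.float64(110.7)), (-70, np.float64(109.6))]
```

Emit:
{"name": "send_rows", "arguments": {"plan": [{"linear":[-0.6,0,0],"twist":0},{"linear":[-0.6,0,0],"twist":0},{"linear":[-0.6,0,0],"twist":0},{"linear":[-0.5,0,0],"twist":0},{"linear":[0,0,0],"twist":0}]}}

```text
clock: 17.9
ee_pos: [513.3, -59.2, 84.7]
tcp_rot: [-3.141, 0.001, 1.401]
contact_force: [-0.1, 0.7, -0.5]
width: 0.646
```

```bash
python3 c.py
```

```text
t 17.9 grill x,y of TCP -147.2 -2.5 bar z 103.7 yaw 80.24 F grill -0.7 -0.2 -0.5 w 0.646
scene legs+ 178 X [-157.   -90.6] Y [41.  55.4] Z 111.7
[(-120, np.float64(101.7)), (-110, np.float64(101.3)), (-100, np.float64(104.3)), (-90, np.float64(111.0)), (-80, np.float64(110.1)), (-70, np.float64(109.2))]
top legs- 38 X [-108.1  -90.3] Y [-58.  -44.7] Z 112.3
[(-120, np.float64(102.2)), (-110, np.float64(102.5)), (-100, np.float64(107.5)), (-90, np.float64(111.6)), (-80, np.float64(110.4)), (-70, np.float64(110.0))]
```

The plate is now a centimetre or so short of dropping past the horns. To lower that edge under control I'll grip the handle loop from inside, with the fingers spreading against both legs. In this yaw the gripper body stays clear of the lid. I'll back off and measure first.

Emit:
{"name": "send_rows", "arguments": {"plan": [{"linear":[1.0,0,0],"twist":0},{"linear":[0.5,0,-1.5],"twist":0},{"linear":[0.5,0,-2.0],"twist":0},{"linear":[0,0,-1.5],"twist":0},{"linear":[0,0,0],"twist":0}], "gripper": 0.58}}

```text
clock: 18.42
ee_pos: [519.5, -37.6, 137.4]
tcp_rot: [3.135, 0.0, 1.403]
contact_force: [-0.1, 0.0, -0.1]
width: 0.423
```

```bash
cat > d.py <<'E'
from h import *
from workcell import vision
np.seterr(all='ignore')
state()
for n in ("scene","top"):
    s=vision.snapshot(n);w=cloud(s)
    X=(w[...,:2]-O)@GX;Y=(w[...,:2]-O)@GY;Z=w[...,2]
    b=(X<-128)&(X>-160)&(abs(Y)<65)&(Z>85)&(Z<125)
    if b.sum()>9:print(n,"bar",b.sum(),"X",np.percentile(X[b],[2,50,98]).round(1),"Y",np.percentile(Y[b],[1,99]).round(1),"Z",np.median(Z[b]))
    for a,c in((-60,-20),(-20,20),(20,60)):
        q=b&(Y>a)&(Y<c)
        if q.sum()>5:print("   ",a,q.sum(),np.median(X[q]).round(1))
    g=(Z>107)&(Z<120)&(X>-125)&(X<-75)&(abs(Y)<104)&(abs(Y)>58)
    print("  plate front X by side",[np.percentile(X[g&(Y*k>0)],2).round(1) for k in(-1,1) if (g&(Y*k>0)).sum()>9])
    L=(Z>185)&(Z<280)&(abs(Y)<140)&(X>-90);print("  lid front",np.percentile(X[L],.3).round(1) if L.any() else None)
    cv2.imwrite(f"pics/{n}_d.png",cv2.resize(s["frame"][130:310,290:490,::-1] if n=="top" else s["frame"][80:250,150:350,::-1],None,fx=3,fy=3))
E
python3 d.py
```

```text
t 18.4167 grill x,y of TCP -169.5 0.1 bar z 156.4 yaw 80.4 F grill 0.0 -0.1 -0.1 w 0.423
scene bar 110 X [-138.4 -134.4 -128.7] Y [-25.2  54.9] Z 113.71470995953058
    -60 6 -136.7
    -20 51 -134.8
    20 53 -133.7
  plate front X by side [np.float64(-92.4)]
  lid front -66.8
top bar 29 X [-136.  -131.2 -128.6] Y [-57.  -18.7] Z 115.12636275198747
    -60 28 -131.4
  plate front X by side [np.float64(-93.2), np.float64(-92.4)]
  lid front -66.8
```

Emit:
{"name": "send_rows", "arguments": {"plan": [{"linear":[-1.2,-0.15,0],"twist":0},{"linear":[-1.5,0,0],"twist":0},{"linear":[-1.4,0,0],"twist":0},{"linear":[-0.7,0,0],"twist":0},{"linear":[-0.3,0,0],"twist":0}]}}

```text
clock: 18.93
ee_pos: [505.9, -90.0, 134.0]
tcp_rot: [-3.14, 0.001, 1.398]
contact_force: [0.6, 0.0, -0.2]
width: 0.421
```

Emit:
{"name": "send_rows", "arguments": {"plan": [{"linear":[0,0,0],"twist":0},{"linear":[0,0,0],"twist":0}]}}

```text
clock: 19.1
ee_pos: [506.9, -87.3, 134.3]
tcp_rot: [-3.141, -0.0, 1.402]
contact_force: [0.5, 1.0, -0.9]
width: 0.419
```

```bash
python3 d.py
```

```text
t 19.1 grill x,y of TCP -118.4 -4.2 bar z 153.3 yaw 80.35 F grill -1.1 0.3 -0.9 w 0.419
scene bar 141 X [-138.3 -134.3 -129.1] Y [-50.4  54.2] Z 113.8478665783623
    -60 39 -134.1
    -20 52 -134.6
    20 50 -134.1
  plate front X by side [np.float64(-92.8)]
  lid front -88.8
  plate front X by side [np.float64(-92.1)]
  lid front -87.4
```

View pics/scene_d.png

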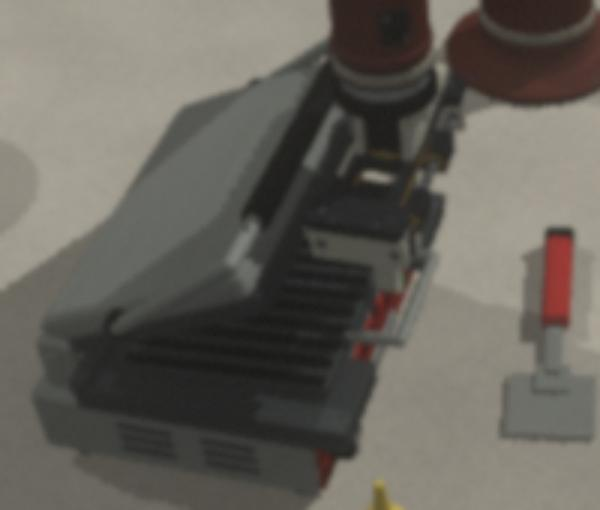

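The crop shows the gripper clear of the lid edge, with the fingers over the loop between the bar (415,290) and the plate edge. I'll correct Y by 2.5 mm, go down into the loop and spread gently.

Emit:
{"name": "send_rows", "arguments": {"plan": [{"linear":[0,0.25,0.8],"twist":0},{"linear":[0,0,1.0],"twist":0},{"linear":[0,0,1.0],"twist":0},{"linear":[0,0,0.6],"twist":0},{"linear":[0,0,0],"twist":0}]}}

```text
clock: 19.62
ee_pos: [508.1, -87.6, 98.6]
tcp_rot: [-3.137, 0.0, 1.402]
contact_force: [0.4, 0.2, 1.0]
width: 0.419
```

Emit:
{"name": "send_rows", "arguments": {"plan": [{"linear":[0,0,0],"twist":0},{"linear":[0,0,0],"twist":0},{"linear":[0,0,0],"twist":0},{"linear":[0,0,0],"twist":0},{"linear":[0,0,0],"twist":0}], "gripper": 0.3, "grip_force": 15}}

```text
clock: 20.03
ee_pos: [509.8, -88.2, 101.1]
tcp_rot: [3.141, 0.0, 1.402]
contact_force: [-0.6, 0.8, 0.4]
width: 0.668
```

```bash
python3 d.py
```

```text
t 20.0333 grill x,y of TCP -118.0 -1.1 bar z 120.1 yaw 80.34 F grill -0.7 -0.7 0.4 w 0.668
scene bar 139 X [-138.6 -134.6 -129.2] Y [-51.5  53.9] Z 114.20813714329051
    -60 37 -133.9
    -20 48 -135.0
    20 54 -134.3
  plate front X by side [np.float64(-89.3), np.float64(-91.6)]
  lid front -88.9
  plate front X by side [np.float64(-93.0)]
  lid front -88.2
```

Emit:
{"name": "send_rows", "arguments": {"plan": [{"linear":[0,0,0],"twist":0},{"linear":[0,0,0],"twist":0},{"linear":[0,0,0],"twist":0}], "gripper": 0.15}}

```text
clock: 20.38
ee_pos: [509.8, -88.2, 101.0]
tcp_rot: [3.141, 0.0, 1.402]
contact_force: [-0.8, 0.1, 3.7]
width: 0.67
```

Emit:
{"name": "send_rows", "arguments": {"plan": [{"linear":[0,0,-0.3],"twist":0},{"linear":[0,0,0],"twist":0}]}}

```text
clock: 20.55
ee_pos: [509.4, -88.4, 103.5]
tcp_rot: [-3.141, 0.001, 1.403]
contact_force: [1.8, -0.6, -4.4]
width: 0.666
```

```bash
python3 d.py
```

```text
t 20.55 grill x,y of TCP -117.8 -1.5 bar z 122.5 yaw 80.36 F grill 0.3 1.9 -4.4 w 0.666
scene bar 144 X [-138.2 -134.1 -128.4] Y [-51.8  54.9] Z 116.28050209462799
    -60 41 -133.9
    -20 47 -134.7
    20 56 -134.2
  plate front X by side [np.float64(-89.2), np.float64(-92.9)]
  lid front -89.2
  plate front X by side [np.float64(-93.0)]
  lid front -88.3
```

The expanding grip holds: the opening stays at 0.67 against the command and the bar lifts 2.5 mm with −4.4 N. Now in 8 mm, then down slowly.

Emit:
{"name": "send_rows", "arguments": {"plan": [{"linear":[-0.3,0,0],"twist":0},{"linear":[-0.3,0,0],"twist":0},{"linear":[-0.1,0,0],"twist":0},{"linear":[0,0,0],"twist":0}]}}

```text
clock: 20.98
ee_pos: [508.0, -94.4, 103.4]
tcp_rot: [-3.141, -0.001, 1.402]
contact_force: [0.2, 3.0, -2.7]
width: 0.667
```

```bash
python3 d.py
```

```text
t 20.9833 grill x,y of TCP -111.6 -1.8 bar z 122.4 yaw 80.35 F grill -3.0 -0.4 -2.7 w 0.667
scene bar 73 X [-132.5 -130.5 -128. ] Y [-48.7  54.2] Z 116.33478514266824
    -60 20 -130.4
    -20 29 -130.6
    20 24 -130.2
  plate front X by side [np.float64(-81.6), np.float64(-86.9)]
  lid front -89.3
  plate front X by side [np.float64(-87.2)]
  lid front -86.9
```

Emit:
{"name": "send_rows", "arguments": {"plan": [{"linear":[-0.2,0,0],"twist":0},{"linear":[0,0,0.2],"twist":0},{"linear":[0,0,0.3],"twist":0},{"linear":[0,0,0.3],"twist":0},{"linear":[0,0,0],"twist":0}]}}

```text
clock: 21.5
ee_pos: [507.7, -97.1, 95.0]
tcp_rot: [-3.141, 0.001, 1.403]
contact_force: [-0.6, 2.1, -2.4]
width: 0.667
```

```bash
sed -i 's/(X<-128)&(X>-160)/(X<-118)\&(X>-150)/' d.py; python3 d.py
```

```text
t 21.5 grill x,y of TCP -108.9 -1.7 bar z 114.0 yaw 80.36 F grill -2.0 -1.0 -2.4 w 0.667
scene bar 159 X [-129.2 -124.8 -118.1] Y [-52.3  53.4] Z 107.58675976784502
    -60 43 -125.8
    -20 50 -125.7
    20 66 -124.3
  plate front X by side [np.float64(-80.7)]
  lid front -89.6
  plate front X by side []
  lid front -86.5
```

Emit:
{"name": "send_rows", "arguments": {"plan": [{"linear":[0,0,0.2],"twist":0},{"linear":[0,0,0.2],"twist":0},{"linear":[0,0,0.2],"twist":0},{"linear":[0,0,0],"twist":0}]}}

```text
clock: 21.93
ee_pos: [507.8, -96.8, 89.3]
tcp_rot: [-3.141, -0.0, 1.402]
contact_force: [-0.4, 3.3, -2.6]
width: 0.67
```

```bash
python3 d.py
```

```text
t 21.9333 grill x,y of TCP -109.2 -1.6 bar z 108.3 yaw 80.34 F grill -3.2 -0.9 -2.6 w 0.67
scene bar 158 X [-129.7 -125.1 -118.2] Y [-52.2  54.5] Z 101.29761443471938
    -60 44 -125.2
    -20 49 -125.8
    20 65 -124.1
  plate front X by side []
  lid front -89.6
  plate front X by side []
  lid front -86.6
```

Emit:
{"name": "send_rows", "arguments": {"plan": [{"linear":[0,0,0.1],"twist":0},{"linear":[0,0,0.1],"twist":0},{"linear":[0,0,0.1],"twist":0},{"linear":[0,0,0],"twist":0}]}}

```text
clock: 22.37
ee_pos: [507.9, -96.8, 87.3]
tcp_rot: [-3.141, -0.001, 1.402]
contact_force: [-2.0, 4.0, 3.1]
width: 0.668
```

```bash
python3 d.py
```

```text
t 22.3667 grill x,y of TCP -109.2 -1.5 bar z 106.3 yaw 80.34 F grill -3.6 -2.6 3.1 w 0.668
scene bar 157 X [-129.5 -125.1 -118.2] Y [-51.8  55.3] Z 99.15165015341859
    -60 42 -125.5
    -20 49 -125.9
    20 66 -124.1
  plate front X by side []
  lid front -89.6
  plate front X by side []
  lid front -86.8
```

Floor contact (+3.1 N), with the bar at x ≈ −125.5 and its top at about 99–101 mm. I'll relax the fingers and withdraw.

Emit:
{"name": "send_rows", "arguments": {"plan": [{"linear":[0,0,-0.1],"twist":0},{"linear":[0,0,0],"twist":0},{"linear":[0,0,0],"twist":0},{"linear":[0,0,0],"twist":0},{"linear":[0,0,0],"twist":0}], "gripper": 0.58}}

```text
clock: 22.88
ee_pos: [508.5, -98.9, 88.0]
tcp_rot: [3.139, 0.003, 1.401]
contact_force: [0.2, -1.1, -1.0]
width: 0.535
```

Emit:
{"name": "send_rows", "arguments": {"plan": [{"linear":[0,0,-0.8],"twist":0},{"linear":[0,0,-1.2],"twist":0},{"linear":[0.2,0,-1.5],"twist":0},{"linear":[1.0,0,-1.0],"twist":0},{"linear":[3,0,0],"twist":0}]}}

```text
clock: 23.3
ee_pos: [516.4, -62.1, 136.1]
tcp_rot: [3.134, 0.005, 1.392]
contact_force: [0.7, -0.8, 0.7]
width: 0.415
```

Emit:
{"name": "send_rows", "arguments": {"plan": [{"linear":[4,0,0],"twist":0},{"linear":[4,0,-1],"twist":0},{"linear":[4,0,-2],"twist":0},{"linear":[4,0,-2],"twist":0},{"linear":[2,0,0],"twist":0}]}}

```text
clock: 23.72
ee_pos: [547.5, 121.8, 183.9]
tcp_rot: [3.134, -0.005, 1.408]
contact_force: [-0.9, 0.2, 0.4]
width: 0.417
```

```bash
python3 d.py
python3 - <<'E'
from h import *
from workcell import vision
np.seterr(all='ignore')
for n in("top","scene"):
    s=vision.snapshot(n);w=cloud(s);w0=cloud(np.load(n+"0.npz"))
    X=(w[...,:2]-O)@GX;Y=(w[...,:2]-O)@GY;Z=w[...,2]
    m=(abs(Y)<103)&(X>-83)&(X<(-66 if n=="top" else 0))&(Z>85)&(Z<115);A=np.c_[X[m],Y[m],np.ones(m.sum())]
    r=np.linalg.lstsq(A,Z[m],rcond=None)[0];print(n,m.sum(),"plane",r.round(4),"Zmed",np.median(Z[m]).round(1),np.percentile(Z[m],[5,95]).round(1))
    # bystander & lid depth change
    v,u=np.indices(Z.shape)
    for nm,(a,b,c,d) in ({"bottle":(340,372,118,158),"shaker":(285,320,118,158),"scraper":(300,335,215,315),"lid":(410,470,175,295)} if n=="top" else {"bottle":(262,298,240,305),"shaker":(328,366,254,306),"scraper":(315,350,152,228),"lid":(170,270,90,180)}).items():
        dd=abs(w[c:d,a:b]-w0[c:d,a:b]).max(-1);print("  ",nm,"moved frac",np.nanmean(dd>15).round(3),"median",np.nanmedian(dd).round(2))
    cv2.imwrite(f"pics/{n}_f.png",cv2.resize(s["frame"][:,150:490,::-1],None,fx=1.5,fy=1.5) if n=="top" else cv2.resize(s["frame"][80:250,150:380,::-1],None,fx=3.4,fy=3.4))
E
```

```text
t 23.7167 grill x,y of TCP -331.4 1.1 bar z 202.9 yaw 80.67 F grill -0.1 -0.9 0.4 w 0.417
scene bar 144 X [-129.5 -125.6 -119.2] Y [-52.5  55. ] Z 99.20794484524578
    -60 42 -125.5
    -20 51 -126.3
    20 51 -125.2
  plate front X by side []
  lid front -66.5
top bar 189 X [-130.1 -125.2 -119.1] Y [-57.7  50.3] Z 100.70234472760399
    -60 68 -125.2
    -20 65 -125.6
    20 56 -124.7
  plate front X by side []
  lid front -66.9
top 589 plane [ 6.330000e-02 -4.000000e-04  1.044359e+02] Zmed 99.6 [ 95.1 104.6]
   bottle moved frac 0.0 median 2.29
   shaker moved frac 0.0 median 2.5
   scraper moved frac 0.0 median 2.62
   lid moved frac 0.0 median 1.97
scene 1712 plane [ 9.00000e-03 -4.00000e-04  9.93612e+01] Zmed 99.0 [ 95.  102.9]
   bottle moved frac 0.0 median 1.45
   shaker moved frac 0.0 median 1.49
   scraper moved frac 0.0 median 1.85
   lid moved frac 0.006 median 1.96
```

View pics/scene_f.png

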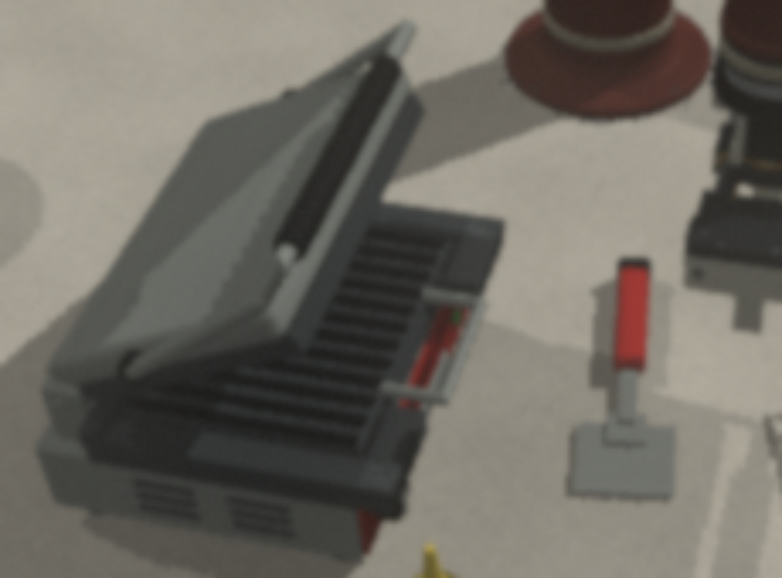

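The crop shows the plate ribs up inside the recess behind the horns, handle loop at (445,345) out at the front, lid and scraper as before. It lies flat: the fitted plane slopes less than 0.6°. Handing in.

Emit:
{"name": "send_rows", "arguments": {"plan": [{"linear":[0,0,0],"twist":0},{"linear":[0,0,0],"twist":0}]}}

```text
clock: 24.08
ee_pos: [544.2, 113.9, 180.0]
tcp_rot: [-3.142, 0.001, 1.398]
contact_force: [-0.2, -0.4, -0.5]
width: 0.422
```

```bash
python3 -c "
from workcell import order
print(order.job_done())"
```

```text
the job is handed in; nothing more can be done
None
```

The griddle plate is turned over and in the grill recess, ribbed side up with the handle out at the front. I handed the job in at about 24 s; no verdict came back.

**How it went:** I pinched the handle bar, lifted the plate so it hung ribs towards the grill, and set its far edge in the recess behind the horns. I then folded it down and slid it in until it rested on the horns. There I let go, pushed it further in from the front, gripped the handle loop from inside and lowered the front edge until it touched the recess floor (+3 N).

**Last checks:**
- **Position:** the bar is at grill x of about −125.5 mm (−126 when home), and its top is at about 99–101 mm (101 expected).
- **Flatness:** the scene camera shows the plate flat to about 0.5°. The top camera's fit showed about 3.6°, but it covered only a 17 mm strip of ribs, so I didn't rely on it.
- **Other objects:** the lid, bottle, shaker and scraper showed no movement beyond camera noise, and the gripper was clear of everything.

The first lowering caught a side rim slightly; a 2.5 mm sideways correction and a second try fixed it. The two cameras differ by about 3–4 mm sideways, so I judged the centring within each view. The back edge of the plate is hidden under the lid, so I did not see it directly.

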